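# Unfold the plate press's crank handle and clamp the sealed plate by feel

## Task

A covered sample plate lies under the pad of the small bench press and has to be clamped. Swing the folded handle on top of the press up until it stands fully upright, and only then wind the crank clockwise (seen from above) until the pad has gripped the plate firmly: feel the push on the handle rise, stop when it is about 4 newtons more than in free running, and never let it rise by more than 6, or the plate will be crushed. Let go, leaving the handle upright, and leave the things around the press where they are.

Things in the scene. Friction and masses are not known exactly. Their poses are not given: they have to be found in the camera images.
- press: White bench press, fixed: base 130 (x) x 210 (y) x 20 mm, two steel columns, a bridge 50 x 210 mm with its top 164 mm above the table; origin under the base's centre. Under the bridge a sprung pad comes down on a covered plate lying on a support set to a different height each time: the plate is not measured; the pad meets it after 0.45 to 0.95 turns of the crank.
- crank_axis (a point): Point of the fixed press on the crank's vertical turning axis, at the height of the handle's hinge (201 mm above the table). A steel spindle 12 mm thick stands on this axis and sinks as the crank is wound; its top starts at most 24 mm above this point.
- hinge (a point): Centre of the handle's hinge pin at the outer end of the steel crank arm, 75 mm from the crank axis. The pin is level, square to the arm. The arm is 16 mm wide, 10 thick, its top 15 mm below this point; two cheeks beside the pin are 22 mm apart over the outside and rise 5 mm above it.
- knob (a point): Centre of the handle's black ball knob, 28 mm in diameter, 44 mm from the hinge pin on a round stem 13 mm thick. Both spin freely on the stem's axis, so the hand need not turn to crank; but pinched by a hand that does not tilt, the knob slips and lags as the handle swings up. Folded, the handle lies along the arm with the knob 31 mm from the crank axis; upright, the knob is straight above the hinge.
- handle (a joint): Angle of the handle on its hinge, rad: 0 folded flat along the arm (starts 0 to 0.2), 1.571 upright against a solid stop. A stiff hinge (0.15 N m): it stays where it is left. Fully upright counts from 1.45.
- crank (a joint): Crank angle, rad, growing clockwise from above; starts 0 to 0.8, stops at -0.3 and 8.5. Winding down freely drags 5 to 6 N at 75 mm radius (pausing after a quick move, only 2 to 4 N may be felt: compare like with like, at slow speed); it stays where left. Each rad lowers the platen 9 mm. Once on the plate, the springs add 8 N per mm: 72 N of press and 8.6 N more push per rad.
- platen: The aluminium plate (100 x 150 x 12 mm) below the bridge that carries the sprung black rubber pad, whose face is 20 mm lower. Origin: centre of the aluminium's underside, 130 mm above the table at crank angle 0. It always follows the crank; the springs under it yield. The pad should end pressing with 15 to 50 N (about 33 N is best: 4 N more push at the handle than in free running); 60 N crushes the plate.
- spare_plate: Bystander: spare white multiwell plate, 86 x 128 x 19 mm; origin under its centre. Leave it alone.
- paddle: Bystander: flat white film applicator, 30 x 155 x 8 mm; origin under its centre. Leave it alone.
- tip_box: Bystander: grey pipette-tip box, 85 x 120 x 57 mm; origin under its centre. Leave it alone.
- tube_rack: Bystander: white rack of small tubes, 75 x 110 x 58 mm; origin under its centre. Leave it alone.
- reagent: Bystander: small amber bottle, 44 diameter, 85 tall mm; origin under its centre. Leave it alone.
- marker: Bystander: grey marker pen, 13 thick, 120 long mm; origin under its centre. Leave it alone.

How it is judged:
By the outcome, as a careful person would: the job done as asked, in the order asked, and still so for the second after the job is handed in, with the robot touching nothing.
It also fails if it takes over 72 s, if anything falls off the work surface, if the arm or the gripper's body presses on something with over 40 N, if the wrist force passes 120 N, or if a joint passes its speed limit or range.

## Robot

A 6-joint arm with a two-finger parallel gripper is mounted at the origin on the work surface. World frame = base frame: x ahead of the robot, y to its left, z up, the work surface at z = 0. Lengths are in mm, angles in rad, forces in N, time in s.
With the tool pointing down it reaches from about 350 to 875 mm from the base axis. Payload 4.2 kg.
Tool frame: the origin (TCP) lies at the very end of the fingers, on their centre line; the grasp point (between the pads) lies 19 mm behind it; z points along the fingers, y is the direction in which the jaws open and shut (so a half turn about z gives the same grasp; the last joint's range is limited). The gripper opens to 85 mm and grips with 20 to 120 N. Pads are 22 mm wide; open, the fingers measure 114 mm over their backs; the gripper's body (76 mm by 85 mm) begins 54 mm behind the grasp point. The pads swing forward as they close: fully open they stand 13 mm farther back than shut.
Start: joints at [1.525, 0.385, 0.008, 0, -1.194, -0.259], TCP at [187.532, 596.18, 231.312] pointing down, gripper open.
Joint ranges: [-3.14, 3.14], [-1.21, 2.06], [-1.07, 1.41], [-3.16, 2.05], [-2.99, -0.16], [-3.1, 3.1]. Speed limits (rad/s): [2.79, 2.79, 3.14, 3.14, 3.14, 3.14].

## Interface

Orientations are given as a unit quaternion [x, y, z, w].
In Python, from bench import arm, optics, job gives the robot as it stands.
- The arm moves only by the tool send_rows, never from a script. Its argument "steps" is a list that holds one entry, the list of rows, each a list of 5 numbers: the shift along the tool's x, y, z in cm, then the turn about the tool's z in rad, then the opening, from 0 (shut) to 1 (fully open). A call has 1 to 10 rows; each row shifts and turns the pose as measured when the row begins, along the tool's axes as they then stand; what a row does not reach is not made up. A row lasts 1/12 s, in which the tool goes at most 41.7 mm and 7.16 degrees, less where a joint would pass 70% of its speed; a pose out of reach is approached as far as the arm can. A call with a gripper value outside its range is refused whole. The fingers move at their own pace and stop on an object; the grip force is fixed at half the most. Time passes only in rows, so rows that do not move let the fingers close. It gives the time, the measured TCP pose, the force and the opening at its end, in the units of the state.
- arm.read_state(): the state, without advancing time (a new reading comes with each control period).
- optics.get_image(name): name is "side" or "top"; returns (picture, depth): 384x512x3 uint8, blue, green, red; 384x512 float32, mm along the optical axis (not along the pixel's ray), 0 where there is no reading.
- optics.get_calibration(name): a dict with "K" (3x3 intrinsics, pixels), "k1" (the pictures are not rectified: a ray, as slopes to the right and down, at radius r is drawn at 1 + k1 r^2 times it, then the intrinsics apply), "rvec" (rotation vector, rad) and "tvec" (3), from world to camera coordinates, as OpenCV has them. Camera axes: x right, y down, z forward; pixel columns grow to the right and rows downward; lengths in mm; the calibration is good to about 2 mm. A picture is of the moment at which its call begins. get_calibration takes no time and is no camera call.
- job.job_done(): hands the job in, once; it reports no verdict.
The state is a dict: "clock": time; "joints": joint angles; "joint_vel": joint speeds; "joint_efforts": joint torques, N m; "position": TCP position; "ee_rot": TCP orientation; "contact_force": force on the tool from outside, world axes, zero at the start; "wrist_torque": the same for the moment, N m; "gripper_width": finger opening in mm.
Only numpy, scipy, OpenCV 4.12 (cv2) and the standard library are available. Lean on these libraries where they do the work, as an engineer would, in place of code of your own. Each camera call takes 0.05 s, during which the arm holds its last target. There are 200 camera calls.

## Working session

There is one attempt and no reset: what is moved stays moved. The work goes in short steps, Python scripts to look and compute and a tool call to move; the robot and the scene stay as the last step left them, time stands still between calls to the robot, and variables do not carry over. Pictures are saved under pics/ and viewed, about 8 in all and at most 12, crops included, and the job is handed in when it is done.

Besides the shell and the picture viewer there is one more tool, called after "Call:" as name(argument=value, ...) on one line, values as JSON. send_rows: Moves the arm, as the interface text tells. Its arguments: {"type":"object","properties":{"steps":{"type":"array","items":{"type":"array","items":{"type":"array","items":{"type":"number"}}}}},"required":["steps"]}

```bash
mkdir -p pics; ls; cat > h.py <<'E'
import numpy as np, cv2
from bench import arm, optics, job
from scipy.spatial.transform import Rotation as R
def cal(n):
    c=optics.get_calibration(n); return np.array(c["K"],float),float(c["k1"]),R.from_rotvec(np.ravel(c["rvec"])).as_matrix(),np.ravel(c["tvec"])
def ray(n,u,v):
    K,k1,Rm,t=cal(n)
    p=cv2.undistortPoints(np.array([[[u,v]]],float),K,np.array([k1,0,0,0,0.]))[0,0]
    return -Rm.T@t, Rm.T@np.array([p[0],p[1],1])
def onz(n,u,v,z):
    o,d=ray(n,u,v); return o+d*(z-o[2])/d[2]
def atd(n,u,v,dep):
    o,d=ray(n,u,v); return o+d*dep
def proj(n,P):
    K,k1,Rm,t=cal(n)
    return cv2.projectPoints(np.array(P,float).reshape(-1,1,3),cv2.Rodrigues(Rm)[0],t,K,np.array([k1,0,0,0,0.]))[0][:,0]
def grab(n,f):
    im,d=optics.get_image(n); cv2.imwrite(f'pics/{f}.png',im); np.save(f'pics/{f}.npy',d); return im,d
E
python3 - <<'E'
from h import *
a,_=grab('side','s0'); b,_=grab('top','t0')
for n in('side','top'):
    K,k,Rm,t=cal(n); print(n,K.tolist(),k,-Rm.T@t,Rm.round(2).tolist())
print(arm.read_state())
E
```

```text
pics
side [[379.1979852409056, 0.0, 256.76553134225765], [0.0, 379.1979852409056, 183.83258001076427], [0.0, 0.0, 1.0]] -0.029908752622686538 [344.07825374 916.40939956 726.4364327 ] [[-0.98, -0.17, -0.02], [-0.07, 0.53, -0.85], [0.16, -0.83, -0.53]]
top [[398.7087602484072, 0.0, 254.80362471432483], [0.0, 398.7087602484072, 197.35215783185316], [0.0, 0.0, 1.0]] -0.00850663214049838 [ 406.81800741   19.06475738 1631.98968926] [[-0.0, -1.0, 0.02], [-1.0, 0.0, -0.09], [0.09, -0.02, -1.0]]
{'clock': 0.1, 'joints': array([ 1.52460817e+00,  3.85467726e-01,  6.75057964e-03, -4.42873117e-04,
       -1.19401754e+00, -2.58600378e-01]), 'joint_vel': array([-0.00043536, -0.00176986,  0.00277558,  0.00146638, -0.00082409,
        0.00130468]), 'joint_efforts': array([-7.12243709e-04, -3.93319559e+01,  1.88930243e+01,  4.19793382e+00,
       -2.56880077e-03,  2.59342542e-06]), 'position': array([187.38125617, 595.68971012, 230.33235839]), 'ee_rot': array([ 9.88397563e-01, -1.51885735e-01, -1.01925842e-04,  9.85535374e-04]), 'contact_force': array([ 0.13603711,  0.55487867, -0.10066958]), 'wrist_torque': array([-0.0628229 , -0.01552473,  0.00105314]), 'gripper_width': 85.26256602028836}
```

View pics/s0.png

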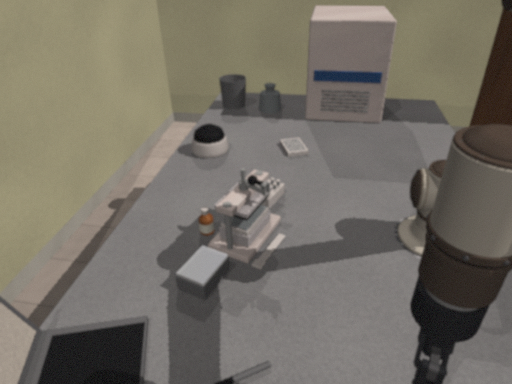

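View pics/t0.png

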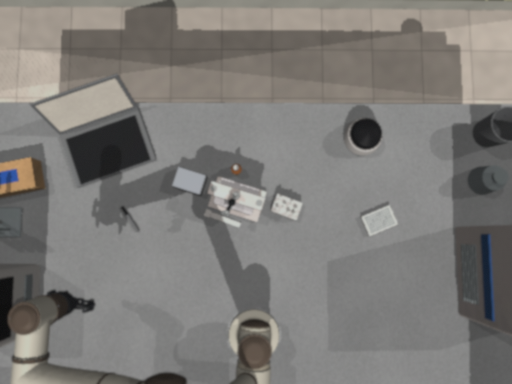

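The top view shows the press at about (236,200), with the tip box at (190,180), tube rack at (287,206), bottle at (236,169) and paddle below it. In the side view the press is at about (248,215) and its knob at about (255,181). Next I'll take an enlarged crop of both.

```bash
python3 - <<'E'
from h import *
a=cv2.imread('pics/s0.png');b=cv2.imread('pics/t0.png')
A=cv2.resize(a[155:265,195:295],None,fx=4,fy=5,interpolation=cv2.INTER_CUBIC)
A=cv2.resize(a[160:260,195:295],(400,400),interpolation=cv2.INTER_CUBIC)
B=cv2.resize(b[165:235,200:270],(400,400),interpolation=cv2.INTER_CUBIC)
cv2.imwrite('pics/c0.png',np.hstack([A,B]))
d=np.load('pics/t0.npy'); 
np.set_printoptions(linewidth=200,suppress=True)
# heights map from top
print('z');
for v in range(180,222,2):
    print(v,[int(atd('top',u,v,d[v,u])[2]) if d[v,u]>0 else -1 for u in range(204,272,3)])
E
```

```text
z
180 [44, 0, 3, -1, 16, 21, 142, 140, 148, 8, 6, -3, 5, 8, 3, -1, 2, -2, 3, 4, -6, 0, -7]
182 [46, -3, 3, 170, 22, 24, 139, 141, 139, 142, 141, 3, 5, 7, 7, 0, -1, -2, 0, 4, 4, 0, 1]
184 [16, 0, 166, 171, 167, 171, 165, 145, 139, 139, 138, 137, 141, 17, 1, 0, -6, 2, 4, 0, 3, 4, 1]
186 [9, 1, 159, 175, 167, 166, 167, 171, 169, 140, 145, 141, 145, 139, 138, 23, -2, 6, 6, -1, 2, 1, -1]
188 [6, 2, 165, 161, 168, 169, 169, 166, 170, 161, 160, 140, 149, 140, -1, 142, 143, 22, 1, -2, 8, 1, -2]
190 [-4, 2, 166, 171, 166, 166, 164, 164, 162, 165, 164, 166, 167, 139, 143, 142, 144, 142, 142, 18, 2, 1, -9]
192 [4, 160, 165, 165, 167, 161, 162, 162, 167, 163, 188, 186, 166, 168, 167, 139, 140, 139, 138, 16, 24, -3, 5]
194 [-4, -2, 166, 159, 164, 166, 169, 161, 165, 162, 225, 189, 162, 165, 164, 160, 162, 147, 19, 20, 21, -7, -5]
196 [6, 0, -1, 20, 167, 166, 161, 166, 162, 167, 191, 192, 167, 167, 162, 168, 162, 161, 164, 22, 21, 6, 4]
198 [3, 1, 21, 20, 137, 144, 163, 168, 163, 162, 189, 187, 167, 167, 168, 162, 165, 172, 167, 164, 165, -1, -3]
200 [9, -5, 22, 21, 144, 142, 143, 146, 208, 222, 2
[... 324 characters left out ...]
7, 140, 144, 136, 149, 163, 166, 175, 169, 168, 1, 1, -3]
208 [1, -2, 0, 3, 23, 22, 23, 18, -1, 141, 138, 138, 140, 137, 146, 141, 142, 163, 160, 162, 3, 2, 4]
210 [-2, 11, 2, -4, 4, 3, 19, 206, 209, 26, 23, 144, 139, 140, 148, 142, 137, 17, 23, -3, -1, 3, 17]
212 [6, 15, 9, -1, -2, 2, -3, 212, 184, 20, 24, 30, 23, 134, 147, 141, 25, 17, 19, 11, 7, 7, 2]
214 [17, 13, 8, 11, 9, 0, -3, 10, 204, 10, 21, 25, 24, 17, 26, 142, 20, 25, 20, -2, -4, 0, -1]
216 [0, 5, 10, 6, 12, 7, 6, 3, 0, 2, -3, 2, 13, 21, 21, 19, 26, -1, 22, 3, 1, 1, 0]
218 [5, 7, -1, 6, 7, 6, 8, 4, 11, -3, -1, 5, -1, 3, 22, 20, 19, 21, 2, 6, -3, 3, 3]
220 [3, 5, 2, 2, 5, 8, 3, 7, 10, 12, 4, -1, 0, 0, -2, 3, 22, 23, 7, 1, 0, 1, -1]
```

View pics/c0.png

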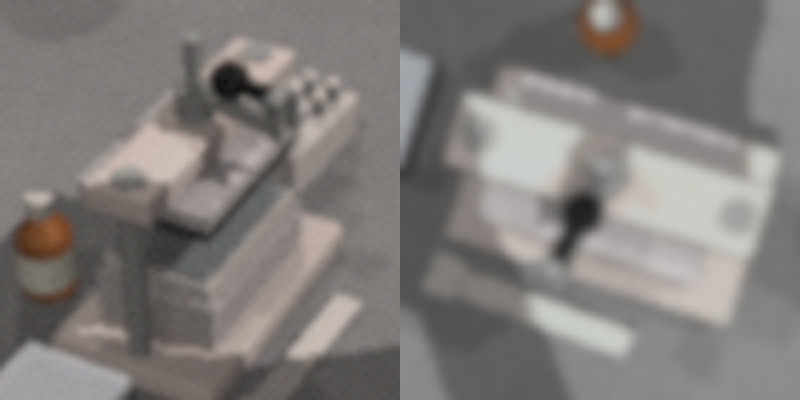

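The crops show the knob at top (232.0,202.1) / side (252.5,180), the hinge at top (225.4,212.2) / side (266,190), and the spindle top at top (235.5,193.9) / side (242.5,170). I'll triangulate these.

```bash
cat >> h.py <<'E'
def tri(ut,us):
    o1,d1=ray('top',*ut);o2,d2=ray('side',*us)
    A=np.c_[d1,-d2]; s=np.linalg.lstsq(A,o2-o1,rcond=None)[0]
    p,q=o1+s[0]*d1,o2+s[1]*d2; return (p+q)/2,np.linalg.norm(p-q)
E
python3 - <<'E'
from h import *
np.set_printoptions(suppress=True,precision=1)
# knob centroid: black
for n,f,box in(('top','t0',(195,212,222,242)),('side','s0',(170,192,240,266))):
    im=cv2.imread(f'pics/{f}.png');y0,y1,x0,x1=box
    g=im[y0:y1,x0:x1].max(2); w=np.clip(50-g.astype(float),0,None); ys,xs=np.mgrid[y0:y1,x0:x1]
    print(n,(w*xs).sum()/w.sum(),(w*ys).sum()/w.sum(),g.min())
for k,t,s,z in(('knob',(232.0,202.1),(252.5,180),205),('hinge',(225.4,212.2),(266,190),201),('spin',(235.5,193.9),(242.5,170),222)):
    p,e=tri(t,s);print(k,p,e,onz('top',*t,z),onz('side',*s,z))
# bridge: mask z 155-178 light pixels from top
im=cv2.imread('pics/t0.png');d=np.load('pics/t0.npy')
pts=[]
for v in range(175,225):
    for u in range(200,272):
        if d[v,u]>0:
            P=atd('top',u,v,d[v,u])
            if 153<P[2]<177 and im[v,u].min()>110: pts.append(onz('top',u,v,164)[:2])
r=cv2.minAreaRect(np.array(pts,np.float32));print('bridge',r,cv2.boxPoints(r))
m,_,V=np.linalg.svd(np.array(pts)-np.mean(pts,0),full_matrices=False);print(V[0],np.mean(pts,0))
E
```

```text
top 231.2908163265306 201.65816326530611 33
side 252.6521298174442 180.8002028397566 17
knob [514.   78.2 200.4] 2.306757590190365 [512.6  77.8 205. ] [513.7  85.6 205. ]
hinge [476.3 102.2 187.9] 1.7736206256538765 [476.6 101.6 201. ] [472.2 122.  201. ]
spin [542.3  65.1 221.1] 3.5662292943712877 [540.5  64.8 222. ] [543.8  66.6 222. ]Traceback (most recent call last):
  File "<stdin>", line 16, in <module>
  File "h.py", line 13, in atd
    o,d=ray(n,u,v); return o+d*dep
        ~~~^^^^^^^
  File "h.py", line 7, in ray
    K,k1,Rm,t=cal(n)
              ~~~^^^
  File "h.py", line 5, in cal
    c=optics.get_calibration(n); return np.array(c["K"],float),float(c["k1"]),R.from_rotvec(np.ravel(c["rvec"])).as_matrix(),np.ravel(c["tvec"])
ValueError: time passes only in moves, steps and waits
```

```bash
python3 - <<'E'
s=open('h.py').read()
s=s.replace("def cal(n):","_C={}\ndef cal(n):\n    if n not in _C:_C[n]=_cal(n)\n    return _C[n]\ndef _cal(n):",1)
s+='''
def goto(x,y,z):
    s=arm.read_state();p=np.ravel(s['position']);q=R.from_quat(s['ee_rot']);d=np.array([x,y,z])-p
    print('t',s['clock'],'pos',p.round(1),'w',round(s['gripper_width'],1),'F',np.round(s['contact_force'],2),'tooly',q.as_matrix()[:,1].round(3)); print('tool shift cm',(q.inv().apply(d)/10).round(2))
'''
open('h.py','w').write(s)
E
python3 - <<'E'
from h import *
im=cv2.imread('pics/t0.png');d=np.load('pics/t0.npy');pts=[]
for v in range(175,225):
    for u in range(200,272):
        if d[v,u]>0:
            P=atd('top',u,v,d[v,u])
            if 153<P[2]<177 and im[v,u].min()>110: pts.append(onz('top',u,v,164)[:2])
r=cv2.minAreaRect(np.array(pts,np.float32));print('bridge',r)
E
```

```text
bridge ((540.1925659179688, 66.0150146484375), (209.31504821777344, 50.23029708862305), 72.18685150146484)
```

Call:
send_rows(steps=[[[0,0,-2,0.1,1],[0,0,-2,0.1,1],[2.9,1.6,0,0,1],[2.9,1.6,0,0,1],[2.9,1.6,0,0,1],[2.9,1.6,0,0,1],[2.9,1.6,0,0,1],[2.9,1.6,0,0,1],[2.9,1.6,0,0,1],[2.9,1.6,0,0,1]]])

```text
clock: 0.93
position: [327.1, 363.4, 266.0]
ee_rot: [0.968, -0.25, -0.0, 0.007]
contact_force: [2.0, -0.8, 0.8]
gripper_width: 85.5
```

```bash
python3 -c "
from h import *
goto(513,78.5,260)"
```

```text
t 0.9333 pos [327.1 363.4 266. ] w 85.5 F [ 2.03 -0.81  0.77] tooly [-0.485 -0.875  0.014]
tool shift cm [30.07 15.9   0.92]
```

Call:
send_rows(steps=[[[3.1,1.6,0,0,1],[3.1,1.6,0,0,1],[3.1,1.6,0,0,1],[3.1,1.6,0,0,1],[3.1,1.6,0,0,1],[3.1,1.6,0,0,1],[3.1,1.6,0,0,1],[3.1,1.6,0,0,1],[3.1,1.6,0,0,1],[1.5,1.0,0,0,1]]])

```text
clock: 1.77
position: [514.1, 67.8, 266.7]
ee_rot: [0.968, -0.25, -0.002, 0.009]
contact_force: [0.3, 0.3, 0.4]
gripper_width: 85.6
```

```bash
python3 -c "
from h import *
goto(513.3,80,260)
a,_=grab('side','s1');b,_=grab('top','t1')
A=cv2.resize(a[110:260,195:345],(500,500),interpolation=cv2.INTER_CUBIC)
cv2.imwrite('pics/c1.png',A)
T=[(513.3,80.6,201),(474.6,101.6,201),(540.5,65.8,222)]
print(proj('side',T))"
```

```text
t 1.7667 pos [514.1  67.8 266.7] w 85.6 F [0.32 0.28 0.36] tooly [-0.484 -0.875  0.018]
tool shift cm [-0.66 -1.04  0.65]
[[253.03765658 180.31432006]
 [266.30718816 185.64133836]
 [243.76773377 169.9419089 ]]
```

View pics/c1.png

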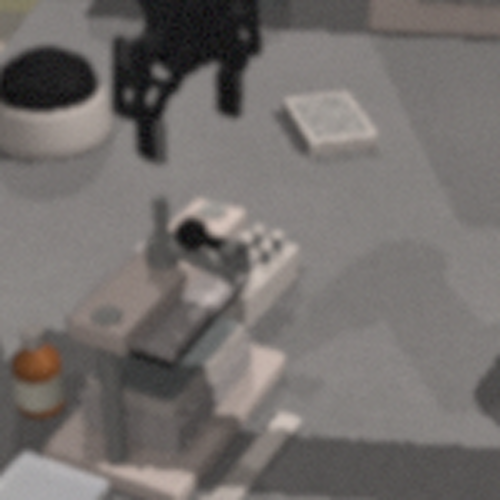

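The crop shows the open gripper above the press, with the folded knob at crop (190,235), i.e. side (252,180.5). My predicted position projects to (253,180.3), so they agree. Next I descend around the knob and grip it.

Call:
send_rows(steps=[[[-0.7,-1.1,1,0,1],[0,0,2,0,1],[0,0,2,0,1],[0,0,2,0,1],[0,0,1,0,1],[0,0,0,0,1]]])

```text
clock: 2.37
position: [509.1, 85.3, 180.2]
ee_rot: [0.968, -0.251, -0.004, 0.008]
contact_force: [-0.5, 0.5, -0.2]
gripper_width: 85.4
```

```bash
python3 -c "
from h import *
goto(513.3,80,184)"
```

```text
t 2.3667 pos [509.1  85.3 180.2] w 85.4 F [-0.47  0.48 -0.2 ] tooly [-0.485 -0.874  0.018]
tool shift cm [ 0.63  0.27 -0.38]
```

Call:
send_rows(steps=[[[0.6,0.3,-0.4,0,1],[0,0,0,0,1],[0,0,0,0,1]]])

```text
clock: 2.62
position: [512.2, 82.2, 184.3]
ee_rot: [0.969, -0.248, -0.004, 0.009]
contact_force: [-0.3, -0.4, 0.4]
gripper_width: 85.5
```

```bash
python3 -c "
from h import *
goto(513.3,80,184)"
```

```text
t 2.6167 pos [512.2  82.2 184.3] w 85.5 F [-0.32 -0.37  0.36] tooly [-0.481 -0.876  0.019]
tool shift cm [0.21 0.14 0.03]
```

Call:
send_rows(steps=[[[0.2,0.1,0,0,0.5],[0,0,0,0,0.2],[0,0,0,0,0],[0,0,0,0,0],[0,0,0,0,0],[0,0,0,0,0],[0,0,0,0,0],[0,0,0,0,0]]])

```text
clock: 3.28
position: [515.0, 80.6, 187.7]
ee_rot: [0.968, -0.249, -0.002, 0.007]
contact_force: [-0.9, -0.9, 0.9]
gripper_width: 24.6
```

```bash
python3 -c "
from h import *
goto(513.3,80,184)"
```

```text
t 3.2833 pos [515.   80.6 187.7] w 24.6 F [-0.89 -0.87  0.91] tooly [-0.482 -0.876  0.014]
tool shift cm [-0.12  0.13  0.37]
```

Call:
send_rows(steps=[[[0,0,0,0,0.5],[0,0,0,0,0.5],[-0.1,0,0.4,0,0.5],[0,0,0.4,0,0.5],[0,0,0,0,0.2],[0,0,0,0,0],[0,0,0,0,0],[0,0,0,0,0],[0,0,0,0,0]]])

```text
clock: 4.03
position: [513.9, 81.0, 179.0]
ee_rot: [0.969, -0.249, -0.002, 0.007]
contact_force: [0.2, -0.9, -0.6]
gripper_width: 25.0
```

```bash
python3 -c "
from h import *
goto(513.3,80,182)"
```

```text
t 4.0333 pos [513.9  81.  179. ] w 25.0 F [ 0.15 -0.89 -0.58] tooly [-0.482 -0.876  0.014]
tool shift cm [-0.01  0.12 -0.3 ]
```

Call:
send_rows(steps=[[[-0.04,0,-0.57,0,0],[-0.11,0,-0.57,0,0],[-0.19,0,-0.55,0,0],[-0.26,0,-0.52,0,0],[-0.32,0,-0.48,0,0],[-0.38,0,-0.43,0,0],[0,0,0,0,0]]])

```text
clock: 4.62
position: [501.5, 87.4, 207.7]
ee_rot: [0.968, -0.25, -0.003, 0.008]
contact_force: [1.9, 0.3, -6.9]
gripper_width: 24.7
```

```bash
python3 -c "
from h import *
goto(502,87.2,210)
a,_=grab('side','s2');b,_=grab('top','t2')
A=cv2.resize(a[130:230,205:305],(500,500),interpolation=cv2.INTER_CUBIC)
cv2.imwrite('pics/c2.png',A)"
```

```text
t 4.6167 pos [501.5  87.4 207.7] w 24.7 F [ 1.94  0.3  -6.94] tooly [-0.483 -0.875  0.017]
tool shift cm [ 0.06 -0.   -0.23]
```

View pics/c2.png

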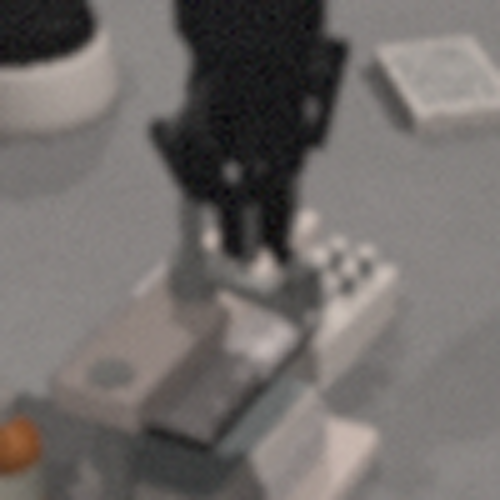

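The crop shows the jaws holding the knob, hidden between the fingers at about (255,235), and the arm clear below. The downward pull of 7 N fits the stiff hinge being lifted.

Call:
send_rows(steps=[[[-0.43,0,-0.42,0,0],[-0.48,0,-0.36,0,0],[-0.52,0,-0.3,0,0],[-0.55,0,-0.22,0,0],[-0.57,0,-0.12,0,0],[-0.57,0,-0.04,0,0],[0,0,0,0,0]]])

```text
clock: 5.3
position: [470.4, 105.2, 224.4]
ee_rot: [0.968, -0.25, -0.005, 0.007]
contact_force: [-0.6, 1.3, 0.4]
gripper_width: 0.0
```

```bash
python3 -c "
from h import *
goto(474.6,101.6,226)"
```

```text
t 5.3 pos [470.4 105.2 224.4] w 0.0 F [-0.64  1.32  0.39] tooly [-0.483 -0.875  0.016]
tool shift cm [ 0.54  0.12 -0.16]
```

```bash
python3 -c "
from h import *
a,_=grab('side','s3');b,_=grab('top','t3')
A=cv2.resize(a[130:230,205:305],(500,500),interpolation=cv2.INTER_CUBIC)
cv2.imwrite('pics/c3.png',A)"
```

```text
(no output)
```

View pics/c3.png

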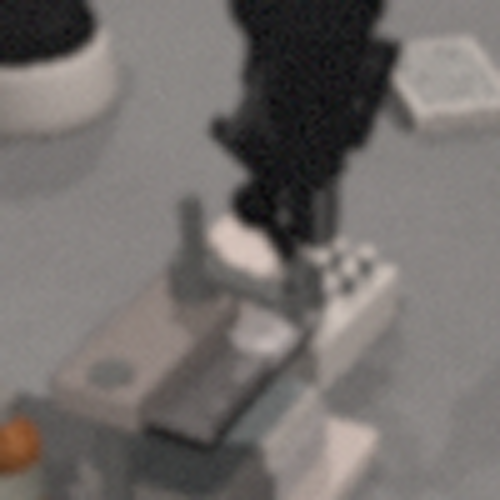

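The knob slipped out and now stands partly raised at crop (252,200), i.e. side (255.4,170), with the shut fingers just outside it. I'll work out its angle.

```bash
python3 -c "
from h import *
C=np.array([540.5,65.8]);u=np.array([-.879,.477]);H=C+75*u
for q in np.arange(.4,1.5,.15):
    p=np.r_[H-44*np.cos(q)*u,201+44*np.sin(q)];print(round(q,2),p.round(0),proj('side',[p]).round(1))
"
```

```text
0.4 [510.  82. 218.] [[253.9 175.1]]
0.55 [508.  84. 224.] [[254.8 173.6]]
0.7 [504.  86. 229.] [[255.9 172.2]]
0.85 [500.  88. 234.] [[257.2 171.2]]
1.0 [495.  90. 238.] [[258.8 170.5]]
1.15 [490.  93. 241.] [[260.6 170.1]]
1.3 [485.  96. 243.] [[262.5 170.1]]
1.45 [479.  99. 245.] [[264.5 170.4]]
```

Call:
send_rows(steps=[[[0,0,-2,0,0],[0,0,-2,0,0],[0,0.1,-0.5,0,0],[2,0,0,0,0],[2,0,0,0,0],[2,0,0,0,0],[1,0,0,0,0],[0,0,0,0,0]]])

```text
clock: 6.07
position: [535.3, 69.4, 273.9]
ee_rot: [0.969, -0.249, -0.002, 0.005]
contact_force: [-0.6, 1.0, 0.5]
gripper_width: 0.1
```

```bash
python3 -c "
from h import *
goto(540.5-.879*10,65.8+.477*10,232)"
```

```text
t 6.0667 pos [535.3  69.4 273.9] w 0.1 F [-0.57  1.02  0.53] tooly [-0.482 -0.876  0.012]
tool shift cm [-0.37  0.02  4.19]
```

Call:
send_rows(steps=[[[0,0,1.2,0,0],[0,0,1.2,0,0],[0,0,1,0,0],[0,0,0.4,0,0],[0,0,0,0,0]]])

```text
clock: 6.48
position: [533.1, 68.9, 233.3]
ee_rot: [0.968, -0.25, -0.003, 0.006]
contact_force: [-1.4, 0.4, -0.2]
gripper_width: -0.1
```

```bash
python3 -c "
from h import *
goto(540.5-.879*50,65.8+.477*50,234)"
```

```text
t 6.4833 pos [533.1  68.9 233.3] w -0.1 F [-1.44  0.39 -0.22] tooly [-0.484 -0.875  0.012]
tool shift cm [-4.2  -0.04 -0.06]
```

Call:
send_rows(steps=[[[-0.5,0,0,0,0],[-0.5,0,0,0,0],[-0.5,0,0,0,0],[-0.5,0,-0.05,0,0],[-0.5,0,-0.05,0,0],[-0.5,0,-0.05,0,0],[-0.4,0,-0.05,0,0],[0,0,0,0,0]]])

```text
clock: 7.15
position: [511.8, 85.9, 247.5]
ee_rot: [0.969, -0.247, 0.015, 0.002]
contact_force: [1.1, -0.2, -0.9]
gripper_width: -0.1
```

```bash
python3 -c "
from h import *
goto(540.5-.879*50,65.8+.477*50,236)"
```

```text
t 7.15 pos [511.8  85.9 247.5] w -0.1 F [ 1.11 -0.16 -0.87] tooly [-0.479 -0.878 -0.003]
tool shift cm [-1.56  0.4   1.11]
```

```bash
python3 -c "
from h import *
a,_=grab('side','s4');b,_=grab('top','t4')
A=cv2.resize(a[130:220,215:305],(500,500),interpolation=cv2.INTER_CUBIC)
cv2.imwrite('pics/c4.png',A)"
```

```text
(no output)
```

View pics/c4.png

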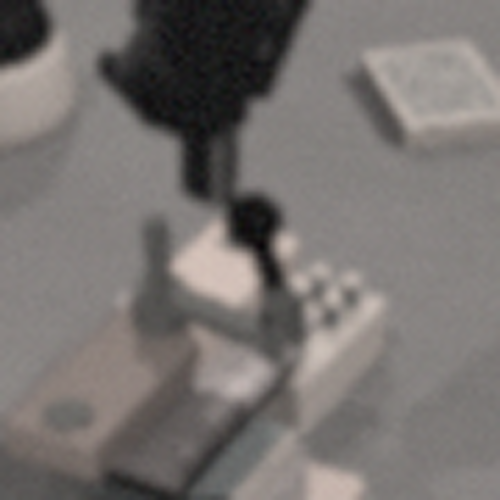

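The knob is at crop (255,220), i.e. side (260.9,169.6), so the handle is at about 1.15 rad. The fingertips rode up beside it. I'll back off, lower them and push outward again.

Call:
send_rows(steps=[[[0.8,0.3,0,0,0],[0,0,0.8,0,0],[0,0,0.8,0,0],[-0.4,0,0,0,0],[-0.4,0,0,0,0],[-0.4,0,0,0,0],[-0.4,0,0,0,0]]])

```text
clock: 7.83
position: [509.3, 85.9, 231.0]
ee_rot: [0.969, -0.247, 0.02, 0.002]
contact_force: [4.0, -2.3, 3.0]
gripper_width: -0.2
```

```bash
python3 -c "
from h import *
goto(540.5-.879*50,65.8+.477*50,232)"
```

```text
t 7.8333 pos [509.3  85.9 231. ] w -0.2 F [ 3.96 -2.33  2.96] tooly [-0.478 -0.878 -0.006]
tool shift cm [-1.29  0.28 -0.15]
```

Call:
send_rows(steps=[[[-0.35,0.1,0,0,0],[-0.35,0.1,0,0,0],[-0.35,0,0,0,0]]])

```text
clock: 8.08
position: [503.7, 89.6, 234.4]
ee_rot: [0.969, -0.246, 0.026, -0.0]
contact_force: [4.6, -2.8, 3.0]
gripper_width: 0.1
```

Call:
send_rows(steps=[[[-0.25,0,0,0,0],[-0.2,0,0,0,0]]])

```text
clock: 8.25
position: [500.7, 91.9, 235.7]
ee_rot: [0.969, -0.246, 0.029, -0.001]
contact_force: [3.8, -2.3, 2.8]
gripper_width: 0.5
```

```bash
python3 -c "
from h import *
goto(540.5-.879*50,65.8+.477*50,232)"
```

```text
t 8.25 pos [500.7  91.9 235.7] w 0.5 F [ 3.76 -2.33  2.83] tooly [-0.476 -0.879 -0.015]
tool shift cm [-0.28  0.4   0.35]
```

Call:
send_rows(steps=[[[-0.3,0.1,0.1,0,0],[-0.3,0.1,0.1,0,0]]])

```text
clock: 8.42
position: [499.0, 93.3, 236.2]
ee_rot: [0.969, -0.244, 0.035, -0.002]
contact_force: [13.8, -9.0, 0.4]
gripper_width: 0.1
```

Call:
send_rows(steps=[[[-0.3,0,0,0,0],[-0.3,0,0,0,0]]])

```text
clock: 8.58
position: [499.6, 95.4, 236.8]
ee_rot: [0.969, -0.243, 0.042, -0.003]
contact_force: [17.3, -8.9, -6.3]
gripper_width: 0.1
```

Call:
send_rows(steps=[[[-0.3,0,0,0,0],[-0.3,0,0,0,0]]])

```text
clock: 8.75
position: [500.9, 98.2, 237.0]
ee_rot: [0.969, -0.242, 0.049, -0.006]
contact_force: [14.6, -4.5, -4.2]
gripper_width: 0.0
```

The push force jumped to about 17 N at radius 49.6 mm, where I expected 50, so the handle is on its stop. I'll back off, rise and look.

Call:
send_rows(steps=[[[0.8,0,0,0,0],[0.8,0,-0.5,0,0],[0,0,-2,0,0],[0,0,-2,0,0],[0,0,-1.5,0,0.3],[0,0,0,0,0.6]]])

```text
clock: 9.25
position: [502.1, 90.2, 292.2]
ee_rot: [0.969, -0.244, 0.036, -0.0]
contact_force: [-0.8, -0.3, 0.4]
gripper_width: 23.4
```

```bash
python3 -c "
from h import *
goto(474.6,101.6,290)
print(R.from_quat(arm.read_state()['ee_rot']).as_matrix().round(3))
a,_=grab('side','s5');b,_=grab('top','t5')
A=cv2.resize(a[130:220,215:305],(400,400),interpolation=cv2.INTER_CUBIC)
B=cv2.resize(b[165:235,200:270],(400,400),interpolation=cv2.INTER_CUBIC)
cv2.imwrite('pics/c5.png',np.hstack([A,B]))
print(proj('side',[(474.6,101.6,245)]))"
```

```text
t 9.25 pos [502.1  90.2 292.2] w 23.4 F [-0.78 -0.3   0.39] tooly [-0.473 -0.881 -0.018]
tool shift cm [-2.97  0.3   0.01]
[[ 0.878 -0.473  0.071]
 [-0.473 -0.881 -0.017]
 [ 0.07  -0.018 -0.997]]
[[266.15539869 170.89826363]]
```

View pics/c5.png

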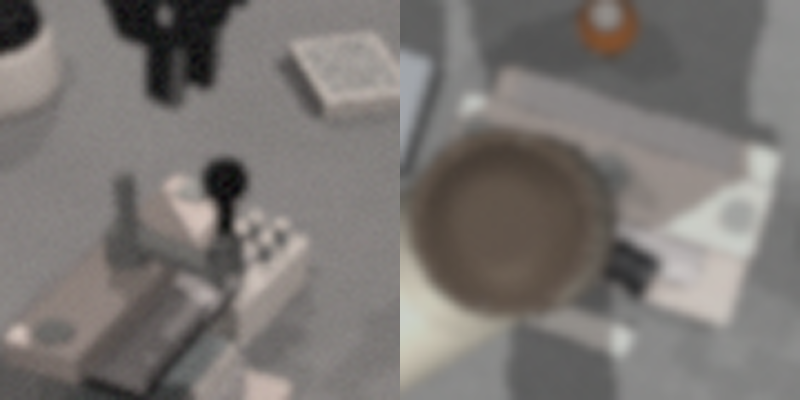

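The side crop shows the knob at (226,182), i.e. (265.9,171.0). A fully upright handle would be at (266.2,170.9), so it is upright, with the crank essentially unmoved. In the top crop the arm hides the knob. Next I grip it from above.

Call:
send_rows(steps=[[[-1.4,0.15,0,0,0.65],[-1.6,0.15,0,0,0.65],[-0.1,0,1.5,0,0.65],[0,0,0.5,0,0.65],[0,0,0,0,0.65]]])

```text
clock: 9.77
position: [467.7, 100.7, 259.1]
ee_rot: [0.969, -0.245, 0.027, 0.005]
contact_force: [0.3, -0.9, -0.7]
gripper_width: 55.3
```

```bash
python3 -c "
from h import *
goto(475.9,101.3,226)"
```

```text
t 9.7667 pos [467.7 100.7 259.1] w 55.3 F [ 0.32 -0.91 -0.72] tooly [-0.476 -0.88  -0.005]
tool shift cm [ 0.51 -0.43  3.34]
```

Call:
send_rows(steps=[[[0.5,-0.4,0,0,0.65],[0,0,0,0,0.65],[0,0,1,0,0.65],[0,0,1,0,0.65],[0,0,0.8,0,0.65],[0,0,0,0,0.65]]])

```text
clock: 10.27
position: [477.0, 100.9, 228.2]
ee_rot: [0.969, -0.246, 0.026, 0.005]
contact_force: [-0.3, -0.6, -0.2]
gripper_width: 55.2
```

```bash
python3 -c "
from h import *
goto(475.9,101.3,226)"
```

```text
t 10.2667 pos [477.  100.9 228.2] w 55.2 F [-0.3  -0.64 -0.16] tooly [-0.477 -0.879 -0.003]
tool shift cm [-0.13  0.01  0.22]
```

Call:
send_rows(steps=[[[-0.1,0,0.2,0,0.4],[0,0,0,0,0.2],[0,0,0,0,0],[0,0,0,0,0],[0,0,0,0,0],[0,0,0,0,0]]])

```text
clock: 10.77
position: [476.5, 101.0, 225.9]
ee_rot: [0.969, -0.246, 0.026, 0.006]
contact_force: [0.4, -0.5, -1.3]
gripper_width: 24.9
```

```bash
cat > nxt.py <<'E'
from h import *
import sys
C=np.array([540.5,65.8])
def run(n,step,rad=75.5,z=None,turn=True):
    s=arm.read_state();p=np.ravel(s['position']);q=R.from_quat(s['ee_rot']);M=q.as_matrix()
    g=p-19*M[:,2]; d=g[:2]-C; th=np.arctan2(d[1],d[0]); F=np.ravel(s['contact_force'])
    t=np.array([np.sin(th),-np.cos(th)]); r=d/np.hypot(*d)
    print('t',round(s['clock'],2),'g',g.round(1),'rad',np.hypot(*d).round(1),'crank',round(np.radians(151.5)-th,3),'mod2pi; push',round(-F[:2]@t,2),'Frad(on tool)',round(F[:2]@r,2),'Fz',round(F[2],2),'w',round(s['gripper_width'],1),'tool z',M[:,2].round(3),'q6',round(s['joints'][5],2))
    prev=g.copy(); out=[]
    for i in range(1,n+1):
        a=th-i*step/rad; tgt=np.r_[C+rad*np.array([np.cos(a),np.sin(a)]),z if z else 246]
        out.append([*(float(v) for v in (M.T@(tgt-prev)/10).round(2)),0,0]); prev=tgt
    print(out)
run(int(sys.argv[1]),float(sys.argv[2]),z=245)
E
python3 nxt.py 6 6
```

```text
t 10.77 g [475.6 101.4 244.9] rad 74.1 crank 0.004 mod2pi; push 0.28 Frad(on tool) -0.59 Fz -1.31 w 24.9 tool z [ 0.047 -0.024 -0.999] q6 0.47
[[-0.12, -0.6, -0.01, 0, 0], [0.07, -0.6, 0.01, 0, 0], [0.12, -0.59, 0.01, 0, 0], [0.17, -0.58, 0.01, 0, 0], [0.21, -0.56, 0.01, 0, 0], [0.26, -0.54, 0.01, 0, 0]]
```

Call:
send_rows(steps=[[[-0.02,-0.6,0,0,0],[0.07,-0.6,0,0,0],[0.12,-0.59,0,0,0],[0.17,-0.58,0,0,0],[0.21,-0.56,0,0,0],[0.26,-0.54,0,0,0]]])

```text
clock: 11.27
position: [489.6, 118.3, 225.8]
ee_rot: [0.968, -0.249, 0.015, 0.019]
contact_force: [-8.0, -1.1, 5.1]
gripper_width: 25.0
```

```bash
python3 nxt.py 8 6
```

```text
t 11.27 g [489.2 119.1 244.8] rad 74.0 crank 0.307 mod2pi; push 6.56 Frad(on tool) 4.72 Fz 5.13 w 25.0 tool z [ 0.02  -0.044 -0.999] q6 0.45
[[0.06, -0.61, -0.04, 0, 0], [0.25, -0.55, -0.01, 0, 0], [0.29, -0.53, -0.0, 0, 0], [0.33, -0.5, -0.0, 0, 0], [0.37, -0.47, 0.0, 0, 0], [0.4, -0.44, 0.0, 0, 0], [0.44, -0.41, 0.01, 0, 0], [0.47, -0.37, 0.01, 0, 0]]
```

```bash
sed -i 's/rad=75.5/rad=77.5/' nxt.py; python3 nxt.py 8 6|tail -1
```

```text
[[-0.13, -0.67, -0.05, 0, 0], [0.24, -0.55, -0.01, 0, 0], [0.29, -0.53, -0.0, 0, 0], [0.33, -0.5, -0.0, 0, 0], [0.36, -0.48, 0.0, 0, 0], [0.4, -0.45, 0.0, 0, 0], [0.43, -0.42, 0.0, 0, 0], [0.46, -0.38, 0.01, 0, 0]]
```

Call:
send_rows(steps=[[[-0.15,-0.75,0,0,0],[0.2,-0.58,0,0,0],[0.25,-0.56,0,0,0],[0.29,-0.53,0,0,0],[0.33,-0.5,0,0,0],[0.36,-0.48,0,0,0]]])

```text
clock: 11.77
position: [509.9, 133.4, 225.8]
ee_rot: [0.967, -0.251, 0.008, 0.03]
contact_force: [-5.5, -2.3, 4.0]
gripper_width: 25.2
```

```bash
python3 nxt.py 8 6
```

```text
t 11.77 g [509.9 134.6 244.8] rad 75.3 crank 0.654 mod2pi; push 5.99 Frad(on tool) 0.15 Fz 3.99 w 25.2 tool z [-0.    -0.062 -0.998] q6 0.44
[[0.2, -0.59, -0.05, 0, 0], [0.41, -0.43, -0.01, 0, 0], [0.45, -0.4, -0.01, 0, 0], [0.48, -0.37, -0.01, 0, 0], [0.5, -0.33, -0.0, 0, 0], [0.53, -0.29, 0.0, 0, 0], [0.55, -0.25, 0.0, 0, 0], [0.56, -0.2, 0.01, 0, 0]]
```

Call:
send_rows(steps=[[[0.2,-0.59,0,0,0],[0.41,-0.43,0,0,0],[0.45,-0.4,0,0,0],[0.48,-0.37,0,0,0],[0.5,-0.33,0,0,0],[0.53,-0.29,0,0,0],[0.55,-0.25,0,0,0],[0.56,-0.2,0,0,0]]])

```text
clock: 12.43
position: [545.7, 141.1, 225.8]
ee_rot: [0.967, -0.253, -0.004, 0.032]
contact_force: [-6.5, 1.5, 1.3]
gripper_width: 25.0
```

```bash
python3 nxt.py 8 6
```

```text
t 12.43 g [546.2 142.2 244.8] rad 76.6 crank 1.147 mod2pi; push 6.57 Frad(on tool) 1.01 Fz 1.34 w 25.0 tool z [-0.023 -0.059 -0.998] q6 0.48
[[0.51, -0.31, -0.04, 0, 0], [0.57, -0.19, -0.01, 0, 0], [0.58, -0.15, -0.0, 0, 0], [0.59, -0.1, -0.0, 0, 0], [0.6, -0.05, 0.0, 0, 0], [0.6, -0.01, 0.0, 0, 0], [0.6, 0.04, 0.01, 0, 0], [0.59, 0.08, 0.01, 0, 0]]
```

```bash
sed -i 's/540.5,65.8/541.6,67.0/' nxt.py; python3 nxt.py 8 6
```

```text
t 12.43 g [546.2 142.2 244.8] rad 75.3 crank 1.134 mod2pi; push 6.56 Frad(on tool) 1.1 Fz 1.34 w 25.0 tool z [-0.023 -0.059 -0.998] q6 0.48
[[0.45, -0.43, -0.05, 0, 0], [0.57, -0.2, -0.01, 0, 0], [0.58, -0.15, -0.0, 0, 0], [0.59, -0.11, -0.0, 0, 0], [0.6, -0.06, 0.0, 0, 0], [0.6, -0.02, 0.0, 0, 0], [0.6, 0.03, 0.01, 0, 0], [0.59, 0.08, 0.01, 0, 0]]
```

Call:
send_rows(steps=[[[0.47,-0.4,0,0,0],[0.57,-0.2,0,0,0],[0.58,-0.15,0,0,0],[0.59,-0.11,0,0,0],[0.6,-0.06,0,0,0],[0.6,-0.02,0,0,0],[0.6,0.03,0,0,0],[0.59,0.08,0,0,0]]])

```text
clock: 13.1
position: [580.8, 130.7, 225.8]
ee_rot: [0.967, -0.255, -0.015, 0.028]
contact_force: [-6.2, 3.5, 1.4]
gripper_width: 25.2
```

```bash
python3 nxt.py 6 6
```

```text
t 13.1 g [581.6 131.6 244.8] rad 76.0 crank 1.628 mod2pi; push 7.09 Frad(on tool) -0.27 Fz 1.44 w 25.2 tool z [-0.043 -0.047 -0.998] q6 0.54
[[0.6, -0.1, -0.04, 0, 0], [0.59, 0.09, -0.0, 0, 0], [0.58, 0.14, 0.0, 0, 0], [0.57, 0.18, 0.0, 0, 0], [0.56, 0.23, 0.01, 0, 0], [0.54, 0.27, 0.01, 0, 0]]
```

Call:
send_rows(steps=[[[0.6,-0.1,0,0,0],[0.59,0.09,0,0,0],[0.58,0.14,0,0,0],[0.57,0.18,0,0,0],[0.56,0.23,0,0,0],[0.54,0.27,0,0,0]]])

```text
clock: 13.6
position: [600.5, 113.6, 225.9]
ee_rot: [0.967, -0.254, -0.023, 0.023]
contact_force: [-5.6, 3.9, 0.6]
gripper_width: 25.0
```

```bash
python3 nxt.py 6 6
```

```text
t 13.6 g [601.5 114.3 244.8] rad 76.3 crank 1.976 mod2pi; push 6.5 Frad(on tool) -1.97 Fz 0.61 w 25.0 tool z [-0.055 -0.033 -0.998] q6 0.6
[[0.59, 0.14, -0.03, 0, 0], [0.53, 0.29, -0.0, 0, 0], [0.5, 0.33, 0.0, 0, 0], [0.47, 0.37, 0.01, 0, 0], [0.44, 0.4, 0.01, 0, 0], [0.41, 0.44, 0.01, 0, 0]]
```

Call:
send_rows(steps=[[[0.59,0.14,0,0,0],[0.53,0.29,0,0,0],[0.5,0.33,0,0,0],[0.47,0.37,0,0,0],[0.44,0.4,0,0,0],[0.41,0.44,0,0,0]]])

```text
clock: 14.1
position: [612.2, 92.6, 225.9]
ee_rot: [0.967, -0.253, -0.028, 0.014]
contact_force: [-3.5, 4.7, 0.5]
gripper_width: 25.1
```

```bash
python3 nxt.py 5 6
```

```text
t 14.1 g [613.4  92.8 244.9] rad 76.3 crank 2.299 mod2pi; push 5.59 Frad(on tool) -1.71 Fz 0.48 w 25.1 tool z [-0.061 -0.013 -0.998] q6 0.66
[[0.52, 0.32, -0.02, 0, 0], [0.4, 0.44, -0.0, 0, 0], [0.37, 0.47, 0.0, 0, 0], [0.33, 0.5, 0.0, 0, 0], [0.29, 0.52, 0.01, 0, 0]]
```

Call:
send_rows(steps=[[[0.52,0.32,0,0,0],[0.4,0.44,0,0,0],[0.37,0.47,0,0,0],[0.33,0.5,0,0,0],[0.29,0.52,0,0,0]]])

```text
clock: 14.52
position: [616.3, 74.5, 226.0]
ee_rot: [0.968, -0.251, -0.03, 0.005]
contact_force: [-2.1, 6.6, -0.7]
gripper_width: 25.1
```

```bash
python3 nxt.py 5 6
```

```text
t 14.52 g [617.4  74.3 244.9] rad 76.2 crank 2.548 mod2pi; push 6.8 Frad(on tool) -1.45 Fz -0.69 w 25.1 tool z [-0.061  0.006 -0.998] q6 0.71
[[0.43, 0.43, -0.02, 0, 0], [0.28, 0.53, -0.0, 0, 0], [0.24, 0.55, -0.0, 0, 0], [0.2, 0.57, 0.0, 0, 0], [0.15, 0.58, 0.01, 0, 0]]
```

Call:
send_rows(steps=[[[0.43,0.43,0,0,0],[0.28,0.53,0,0,0],[0.24,0.55,0,0,0],[0.2,0.57,0,0,0],[0.15,0.58,0,0,0]]])

```text
clock: 14.93
position: [615.9, 57.0, 226.1]
ee_rot: [0.968, -0.248, -0.03, -0.006]
contact_force: [1.1, 6.2, -1.2]
gripper_width: 25.1
```

```bash
python3 nxt.py 6 6
```

```text
t 14.93 g [616.9  56.5 245. ] rad 76.0 crank 2.783 mod2pi; push 6.32 Frad(on tool) 0.2 Fz -1.19 w 25.1 tool z [-0.054  0.027 -0.998] q6 0.75
[[0.33, 0.52, -0.02, 0, 0], [0.15, 0.58, -0.01, 0, 0], [0.1, 0.59, -0.0, 0, 0], [0.06, 0.6, -0.0, 0, 0], [0.01, 0.6, 0.0, 0, 0], [-0.04, 0.6, 0.0, 0, 0]]
```

Call:
send_rows(steps=[[[0.33,0.52,0,0,0],[0.15,0.58,0,0,0],[0.1,0.59,0,0,0],[0.06,0.6,0,0,0],[0.01,0.6,0,0,0],[-0.04,0.6,0,0,0]]])

```text
clock: 15.43
position: [610.6, 37.8, 226.1]
ee_rot: [0.969, -0.245, -0.023, -0.02]
contact_force: [2.8, 5.0, -3.4]
gripper_width: 25.1
```

```bash
python3 nxt.py 6 6
```

```text
t 15.43 g [611.2  36.9 245.1] rad 75.9 crank 3.052 mod2pi; push 5.68 Frad(on tool) 0.58 Fz -3.35 w 25.1 tool z [-0.035  0.049 -0.998] q6 0.8
[[0.19, 0.58, -0.02, 0, 0], [-0.02, 0.6, -0.02, 0, 0], [-0.06, 0.6, -0.01, 0, 0], [-0.11, 0.59, -0.01, 0, 0], [-0.15, 0.58, -0.01, 0, 0], [-0.2, 0.57, -0.0, 0, 0]]
```

Call:
send_rows(steps=[[[0.19,0.58,0,0,0],[-0.02,0.6,0,0,0],[-0.06,0.6,0,0,0],[-0.11,0.59,0,0,0],[-0.15,0.58,0,0,0],[-0.2,0.57,0,0,0]]])

```text
clock: 15.93
position: [600.7, 20.6, 226.1]
ee_rot: [0.97, -0.242, -0.012, -0.031]
contact_force: [5.8, 4.0, -2.6]
gripper_width: 24.8
```

```bash
python3 nxt.py 6 6
```

```text
t 15.93 g [600.9  19.4 245.1] rad 76.1 crank 3.321 mod2pi; push 6.73 Frad(on tool) 2.06 Fz -2.62 w 24.8 tool z [-0.009  0.066 -0.998] q6 0.84
[[0.01, 0.61, -0.02, 0, 0], [-0.18, 0.57, -0.02, 0, 0], [-0.22, 0.56, -0.02, 0, 0], [-0.27, 0.54, -0.02, 0, 0], [-0.31, 0.51, -0.02, 0, 0], [-0.35, 0.49, -0.01, 0, 0]]
```

Call:
send_rows(steps=[[[0.12,0.6,0,0,0],[-0.15,0.57,0,0,0],[-0.22,0.56,0,0,0],[-0.27,0.54,0,0,0],[-0.31,0.51,0,0,0],[-0.35,0.49,0,0,0]]])

```text
clock: 16.43
position: [586.4, 6.3, 226.1]
ee_rot: [0.971, -0.238, 0.0, -0.039]
contact_force: [7.6, 1.5, -3.8]
gripper_width: 25.1
```

```bash
python3 nxt.py 6 6
```

```text
t 16.43 g [586.    4.9 245. ] rad 76.4 crank 3.594 mod2pi; push 7.0 Frad(on tool) 3.22 Fz -3.85 w 25.1 tool z [ 0.019  0.076 -0.997] q6 0.87
[[-0.19, 0.57, -0.04, 0, 0], [-0.33, 0.5, -0.03, 0, 0], [-0.37, 0.47, -0.03, 0, 0], [-0.4, 0.44, -0.03, 0, 0], [-0.44, 0.41, -0.02, 0, 0], [-0.47, 0.37, -0.02, 0, 0]]
```

Call:
send_rows(steps=[[[-0.05,0.63,0,0,0],[-0.25,0.55,0,0,0],[-0.32,0.5,0,0,0],[-0.37,0.47,0,0,0],[-0.42,0.43,0,0,0],[-0.45,0.4,0,0,0]]])

```text
clock: 16.93
position: [568.7, -3.7, 226.0]
ee_rot: [0.971, -0.234, 0.014, -0.046]
contact_force: [8.0, -0.2, -4.8]
gripper_width: 24.6
```

```bash
python3 nxt.py 6 6
```

```text
t 16.93 g [567.8  -5.3 244.9] rad 76.9 crank 3.867 mod2pi; push 7.46 Frad(on tool) 2.9 Fz -4.8 w 24.6 tool z [ 0.048  0.083 -0.995] q6 0.89
[[-0.38, 0.46, -0.05, 0, 0], [-0.46, 0.39, -0.04, 0, 0], [-0.49, 0.35, -0.04, 0, 0], [-0.51, 0.31, -0.03, 0, 0], [-0.53, 0.27, -0.03, 0, 0], [-0.55, 0.23, -0.02, 0, 0]]
```

Call:
send_rows(steps=[[[-0.25,0.58,0,0,0],[-0.36,0.48,0,0,0],[-0.45,0.4,0,0,0],[-0.49,0.36,0,0,0],[-0.52,0.32,0,0,0]]])

```text
clock: 17.35
position: [555.1, -7.8, 226.0]
ee_rot: [0.971, -0.23, 0.029, -0.051]
contact_force: [9.3, -2.0, -5.0]
gripper_width: 25.3
```

```bash
python3 nxt.py 5 6
```

```text
t 17.35 g [553.6  -9.4 244.9] rad 77.4 crank 4.059 mod2pi; push 8.86 Frad(on tool) 3.44 Fz -5.04 w 25.3 tool z [ 0.08   0.086 -0.993] q6 0.9
[[-0.49, 0.34, -0.07, 0, 0], [-0.52, 0.29, -0.05, 0, 0], [-0.55, 0.25, -0.05, 0, 0], [-0.56, 0.2, -0.04, 0, 0], [-0.58, 0.16, -0.04, 0, 0]]
```

```bash
python3 -c "
from h import *
a,_=grab('side','s6')
cv2.imwrite('pics/c6.png',cv2.resize(a[125:225,205:305],(600,600),interpolation=cv2.INTER_CUBIC))
g=np.array([553.6,-9.4]);C=np.array([541.6,67.]);r=(g-C)/np.hypot(*(g-C))
print(proj('side',[(*(C+75*r),201),(*(C+75*r),245),(*C,220)]))"
```

```text
[[244.86025122 163.29168732]
 [244.25014112 149.49340642]
 [243.30129079 170.78997563]]
```

View pics/c6.png

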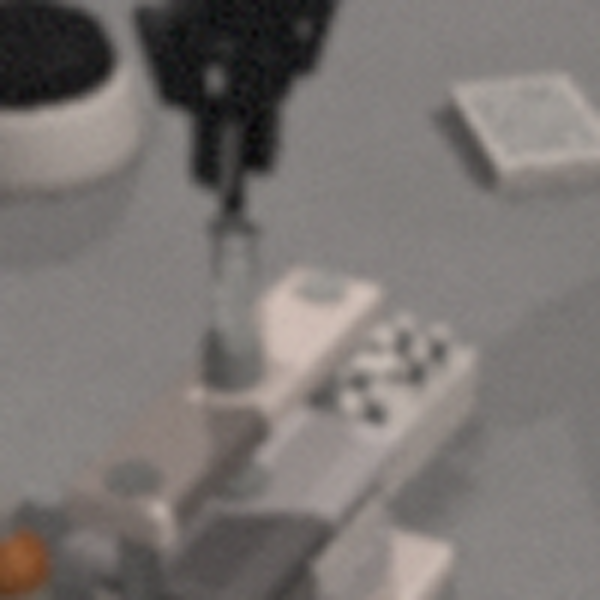

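The knob is hidden behind the jaws. The stem stands straight up at crop (233,200) over the arm end at about (236,228), as predicted. Push has risen about 2.4 N over the free-running 6.4 N, so I continue in small steps with more outward bias.

Call:
send_rows(steps=[[[-0.42,0.44,0,0,0],[-0.46,0.38,0,0,0],[-0.48,0.34,0,0,0],[-0.5,0.3,0,0,0]]])

```text
clock: 17.73
position: [547.9, -7.0, 227.7]
ee_rot: [0.971, -0.228, 0.048, -0.06]
contact_force: [10.5, -2.5, -6.2]
gripper_width: 25.3
```

```bash
python3 nxt.py 4 6
```

```text
t 17.73 g [545.6  -8.8 246.5] rad 75.9 crank 4.162 mod2pi; push 10.32 Frad(on tool) 3.07 Fz -6.18 w 25.3 tool z [ 0.121  0.094 -0.988] q6 0.9
[[-0.46, 0.43, 0.06, 0, 0], [-0.55, 0.23, -0.07, 0, 0], [-0.57, 0.18, -0.06, 0, 0], [-0.58, 0.14, -0.06, 0, 0]]
```

Call:
send_rows(steps=[[[-0.5,0.33,0,0,0],[-0.53,0.27,0,0,0]]])

```text
clock: 17.9
position: [543.9, -7.3, 227.7]
ee_rot: [0.97, -0.227, 0.057, -0.062]
contact_force: [11.9, -3.4, -6.1]
gripper_width: 25.0
```

```bash
python3 nxt.py 4 6
```

```text
t 17.9 g [541.3  -9.  246.4] rad 76.0 crank 4.219 mod2pi; push 11.87 Frad(on tool) 3.33 Fz -6.06 w 25.0 tool z [ 0.138  0.094 -0.986] q6 0.89
[[-0.49, 0.39, 0.05, 0, 0], [-0.56, 0.19, -0.08, 0, 0], [-0.58, 0.15, -0.07, 0, 0], [-0.59, 0.1, -0.06, 0, 0]]
```

Call:
send_rows(steps=[[[0,0,0,0,0],[0,0,0,0,0]]])

```text
clock: 18.07
position: [544.6, -7.6, 227.5]
ee_rot: [0.97, -0.226, 0.057, -0.061]
contact_force: [0.5, 0.3, 1.2]
gripper_width: 25.3
```

```bash
python3 nxt.py 4 6; python3 -c "
from h import *
s=arm.read_state();print(s['wrist_torque'],s['joint_efforts'].round(1))"
```

```text
t 18.07 g [541.9  -9.4 246.2] rad 76.4 crank 4.21 mod2pi; push 0.48 Frad(on tool) -0.29 Fz 1.18 w 25.3 tool z [ 0.139  0.092 -0.986] q6 0.89
[[-0.5, 0.36, 0.03, 0, 0], [-0.56, 0.2, -0.08, 0, 0], [-0.58, 0.15, -0.07, 0, 0], [-0.59, 0.11, -0.07, 0, 0]]
[-0.37964616  0.65597423  0.05337607] [ -0.2 -28.7  18.7   3.8   0.7  -0. ]
```

Call:
send_rows(steps=[[[-0.24,0.17,0,0,0],[-0.24,0.17,0,0,0],[-0.24,0.17,0,0,0],[-0.24,0.17,0,0,0]]])

```text
clock: 18.4
position: [543.8, -7.6, 227.7]
ee_rot: [0.97, -0.225, 0.07, -0.065]
contact_force: [9.7, -1.1, -5.8]
gripper_width: 24.9
```

```bash
python3 nxt.py 4 6; python3 -c "
from h import *
a,_=grab('side','s7')"
```

```text
t 18.4 g [540.7  -9.3 246.4] rad 76.3 crank 4.227 mod2pi; push 9.74 Frad(on tool) 0.99 Fz -5.78 w 24.9 tool z [ 0.164  0.094 -0.982] q6 0.89
[[-0.51, 0.35, 0.03, 0, 0], [-0.56, 0.19, -0.09, 0, 0], [-0.58, 0.14, -0.08, 0, 0], [-0.59, 0.1, -0.08, 0, 0]]
```

With gentler 3 mm rows the crank holds against 9.7 N. Free running took 5.6–7.1 N, so the pad has gripped. I relax, release and retreat along the tool axis.

Call:
send_rows(steps=[[[0,0,0,0,0],[0,0,0,0,0],[0,0,0,0,0.7],[0,0,0,0,0.7],[0,0,0,0,0.7],[0,0,0,0,0.7],[0,0,0,0,0.7]]])

```text
clock: 19.03
position: [544.1, -6.9, 228.8]
ee_rot: [0.97, -0.225, 0.071, -0.065]
contact_force: [-0.2, 0.3, 0.6]
gripper_width: 60.0
```

Call:
send_rows(steps=[[[0,0,-1,0,0.7],[0,0,-1,0,0.7],[0,0,-2,0,0.7],[0,0,-3,0,0.7],[0,0,-3,0,0.7],[0,0,-3,0,0.7],[0,0,-2,0,0.7],[0,0,0,0,0.7]]])

```text
clock: 19.7
position: [515.9, -23.3, 389.4]
ee_rot: [0.97, -0.225, 0.072, -0.065]
contact_force: [-0.1, -0.3, 0.1]
gripper_width: 59.7
```

```bash
python3 -c "
from h import *
goto(543,-8,300)
a,d=grab('side','s8');b,_=grab('top','t8')
A=cv2.resize(a[130:260,195:295],(400,520),interpolation=cv2.INTER_CUBIC)
B=cv2.resize(b[165:235,200:270],(400,520),interpolation=cv2.INTER_CUBIC)
cv2.imwrite('pics/c8.png',np.hstack([A,B]))
C=np.array([541.6,67.])
for th in (-1.5,-1.57,-1.65):
  for q in (1.571,1.3): print(th,q,proj('side',[(*(C+(75-44*np.cos(q))*np.array([np.cos(th),np.sin(th)])),201+44*np.sin(q))]),proj('top',[(*(C+(75-44*np.cos(q))*np.array([np.cos(th),np.sin(th)])),201+44*np.sin(q))]))"
```

```text
t 19.7 pos [515.9 -23.3 389.4] w 59.7 F [-0.15 -0.3   0.07] tooly [-0.427 -0.89  -0.159]
tool shift cm [ 0.74 -1.1   9.37]
-1.5 1.571 [[246.52657441 149.51041523]] [[256.06342612 191.41299901]]
-1.5 1.3 [[246.00918194 151.97035411]] [[252.69911423 191.7004988 ]]
-1.57 1.571 [[248.38543505 149.59222252]] [[256.12203394 192.90631231]]
-1.57 1.3 [[247.58927359 152.04124987]] [[252.74755923 192.95812027]]
-1.65 1.571 [[250.48211502 149.75907903]] [[256.06034484 194.61399802]]
-1.65 1.3 [[249.37080769 152.18534784]] [[252.69455607 194.39612232]]
```

View pics/c8.png

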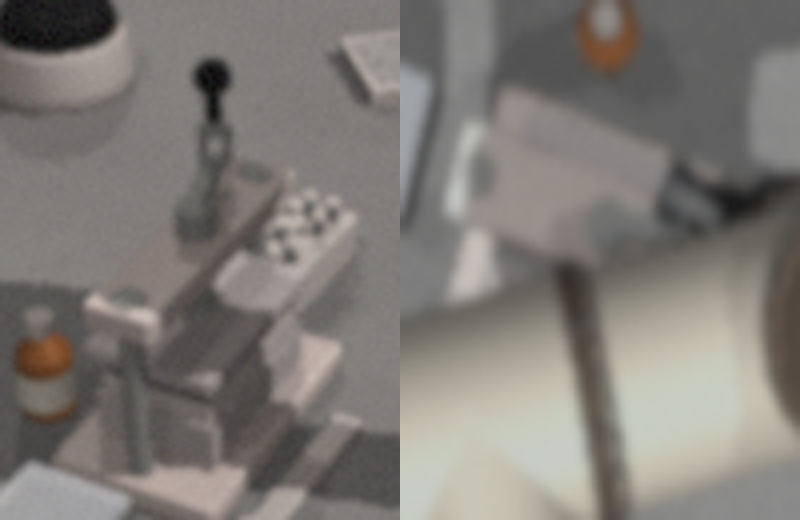

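The side crop shows the free knob at (212,76), i.e. (248,149), against (248.4,149.6) for upright and row 152 for a 1.3 rad lean. The bystanders look untouched. I'll do a quick centroid check, then hand in.

```bash
python3 -c "
from h import *
for f,(y0,y1,x0,x1) in (('s5',(162,179,257,275)),('s8',(141,157,239,257))):
    im=cv2.imread(f'pics/{f}.png')[y0:y1,x0:x1].max(2); m=(im<55).astype(np.uint8)
    m=cv2.morphologyEx(m,cv2.MORPH_OPEN,np.ones((5,5),np.uint8)); M=cv2.moments(m,True)
    print(f,M['m00'],M['m10']/M['m00']+x0,M['m01']/M['m00']+y0)
job.job_done()"
```

```text
s5 53.0 265.0566037735849 170.43396226415095
s8 40.0 247.625 149.0
the job is handed in; nothing more can be done
```

The plate is clamped, the handle stands upright, the gripper has let go and backed away, and the job is handed in at about 20 s. No verdict was reported, and the pad's grip is inferred from the handle push, not seen directly.

- **Raising the handle:** The first pinch slipped off the knob part-way. I pushed the handle up from inside with the shut fingers until the push jumped to about 17 N at the stop. The camera then placed the knob within 0.3 px of the fully upright position.
- **Cranking:** Free running took 5.6–7.1 N, about 6.4 N on average. From about 3.9 rad of winding it rose to 10.3 N and then 11.9 N, where I stopped at about 4.2 rad.
- **Last push check:** A gentler push held at 9.7 N with almost no further motion. That is 3.3 to 5.5 N over free running, or roughly 27–46 N at the pad.
- **Final picture:** The knob centroid is at (247.6, 149.0), against (248.4, 149.6) for upright. The contact force is about zero, and the things around the press look unmoved in the side view. The arm blocks the top view.

Three things were not clean:
- **Overshoot:** The last reading overshot the 4 N aim to about 5.5 N, still under 6, and it rose faster per radian than the 8.6 N expected.
- **Hand tilt:** The hand tilted by about 0.19 rad during cranking.
- **Inward pull:** The hand pulled the handle inward by up to 3.4 N, about the hinge's holding limit, but the final picture shows no lean.

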